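# Unstack the cleaned wheel bearings into their own cups

## Task

The washed tapered bearing cones are piled two by two on the cardboard: take the piles apart and set every cone upright, as it lies, into its own cup - the one of its size, marked with paint in the colour of its cage - so that it drops fully home. Lower them gently, never dropping a bearing or letting one tip over, and leave the cups about where they lie, without disturbing the hitch ball and the hardware case.

Things in the scene. Friction and masses are not known exactly. Their poses are not given: they have to be found in the camera images.
- cone_blue: The largest bearing cone: a steel inner ring with its rollers in a blue nylon cage, open bore 28 mm, 24 mm high. Tapered: 58 mm across at the underside, widening to 66 mm across at 18 mm up and straight from there to the top (top edge bevelled 2 mm). Grip it across the outside near the top. Origin: centre of the underside (small end); z axis up along the bore. Lies at the bottom of a pile, flat on the table.
- cup_blue: The bearing cup (outer race) of the blue-caged cone: a loose bare steel ring, 84 mm outside, 18 mm high, marked on its upper face and side with three blue paint-pen dabs. Its bore tapers from 68 mm at the top to 60 mm at the bottom, about 1 mm clear all round its cone. It lies flat on the table, wide end up; when the cone is home its underside stands on the table inside the cup and it stands 6 mm proud of the cup. Origin: centre of the cup's underside; z up.
- cone_red: The second largest bearing cone: a steel inner ring with its rollers in a red nylon cage, open bore 25 mm, 24 mm high. Tapered: 50 mm across at the underside, widening to 58 mm across at 18 mm up and straight from there to the top (top edge bevelled 2 mm). Grip it across the outside near the top. Origin: centre of the underside (small end); z axis up along the bore. Lies at the bottom of a pile, flat on the table.
- cup_red: The bearing cup (outer race) of the red-caged cone: a loose bare steel ring, 75 mm outside, 18 mm high, marked on its upper face and side with three red paint-pen dabs. Its bore tapers from 60 mm at the top to 52 mm at the bottom, about 1 mm clear all round its cone. It lies flat on the table, wide end up; when the cone is home its underside stands on the table inside the cup and it stands 6 mm proud of the cup. Origin: centre of the cup's underside; z up.
- cone_green: The second smallest bearing cone: a steel inner ring with its rollers in a green nylon cage, open bore 22 mm, 20 mm high. Tapered: 42 mm across at the underside, widening to 50 mm across at 15 mm up and straight from there to the top (top edge bevelled 2 mm). Grip it across the outside near the top. Origin: centre of the underside (small end); z axis up along the bore. Lies on top of one of the two bottom cones.
- cup_green: The bearing cup (outer race) of the green-caged cone: a loose bare steel ring, 66 mm outside, 15 mm high, marked on its upper face and side with three green paint-pen dabs. Its bore tapers from 52 mm at the top to 44 mm at the bottom, about 1 mm clear all round its cone. It lies flat on the table, wide end up; when the cone is home its underside stands on the table inside the cup and it stands 5 mm proud of the cup. Origin: centre of the cup's underside; z up.
- cone_yellow: The smallest bearing cone: a steel inner ring with its rollers in a yellow nylon cage, open bore 18 mm, 19 mm high. Tapered: 34 mm across at the underside, widening to 42 mm across at 14 mm up and straight from there to the top (top edge bevelled 2 mm). Grip it across the outside near the top. Origin: centre of the underside (small end); z axis up along the bore. Lies on top of one of the two bottom cones.
- cup_yellow: The bearing cup (outer race) of the yellow-caged cone: a loose bare steel ring, 57 mm outside, 14 mm high, marked on its upper face and side with three yellow paint-pen dabs. Its bore tapers from 44 mm at the top to 36 mm at the bottom, about 1 mm clear all round its cone. It lies flat on the table, wide end up; when the cone is home its underside stands on the table inside the cup and it stands 5 mm proud of the cup. Origin: centre of the cup's underside; z up.
- hitch_ball: Bystander: dark steel tow-hitch ball standing upright on its nut, 52 mm across the flange, 102 mm high. Origin: centre of the underside.
- hardware_case: Bystander: flat grey steel hardware case, 92 x 162 x 40 mm (x, y, z). Origin: centre of the underside; its long side is along its y axis.

How it is judged (in metres and radians):
At the end, for the whole second after the job is handed in: Each of the four cones sits in the cup of its own colour and size: axis within 5 mm of the cup's, underside within 4 mm of the cup's underside, upright within 0.08 rad and at rest; every cup lies flat within 40 mm of where it was (horizontal distance between cone_blue and cup_blue below 0.005 m and z of cone_blue in the frame of cup_blue below 0.004 m and angle between each of cone_blue, cone_red, cone_green, cone_yellow, cup_blue, cup_red, cup_green, cup_yellow's own z axis and vertical below 0.08 rad and linear speed of each of cone_blue, cone_red, cone_green, cone_yellow below 0.02 m/s and horizontal distance between cone_red and cup_red below 0.005 m and z of cone_red in the frame of cup_red below 0.004 m and horizontal distance between cone_green and cup_green below 0.005 m and z of cone_green in the frame of cup_green below 0.004 m and horizontal distance between cone_yellow and cup_yellow below 0.005 m and z of cone_yellow in the frame of cup_yellow below 0.004 m and distance of each of cup_blue, cup_red, cup_green, cup_yellow from where it was at the start of the episode below 0.04 m); the robot touches nothing.
It fails at once if a cone was dropped: it moved faster than 0.8 m/s within 50 mm of the table (a fall of over 30 mm) ((linear speed of cone_blue above 0.8 m/s and height (world z) of cone_blue below 0.05 m) or (linear speed of cone_red above 0.8 m/s and height (world z) of cone_red below 0.05 m) or (linear speed of cone_green above 0.8 m/s and height (world z) of cone_green below 0.05 m) or (linear speed of cone_yellow above 0.8 m/s and height (world z) of cone_yellow below 0.05 m)).
It fails at once if a cone was tipped over (tilted more than 0.8 rad) (angle between any of cone_blue, cone_red, cone_green, cone_yellow's own z axis and vertical above 0.8 rad).
It fails at once if the hitch ball or the hardware case was disturbed (moved 20 mm or tipped) (distance of any of hitch_ball, hardware_case from where it was at the start of the episode above 0.02 m or angle between any of hitch_ball, hardware_case's own z axis and vertical above 0.3 rad).
It also fails if it takes over 96 s, if anything falls off the work surface, if the arm or the gripper's body presses on something with over 40 N, if the wrist force passes 120 N, or if a joint passes its speed limit or range.

## Robot

A 6-joint arm with a two-finger parallel gripper is mounted at the origin on the work surface. World frame = base frame: x ahead of the robot, y to its left, z up, the work surface at z = 0. Lengths are in m, angles in degrees, forces in N, time in s.
With the tool pointing down it reaches from about 0.4 to 0.825 m from the base axis. Payload 7 kg.
Tool frame: the origin (TCP) lies on the centre line of the jaws, within the pads' length; the fingertips stand 8 mm ahead of it and the grasp point (between the pads) lies 11 mm behind it (r.tcp_to_tips is the distance from the TCP to the fingertips, in m); z points along the fingers, y is the direction in which the jaws open and shut (so a half turn about z gives the same grasp; the last joint's range is limited). The gripper opens to 88 mm and grips with 3 to 60 N. Pads are 19 mm wide; open, the fingers measure 130 mm over their backs; the gripper's body (78 mm by 193 mm) begins 47 mm behind the grasp point.
Start: joints at [-47.435, 20.546, 0.682, 0, -70.136, -16.507], TCP at [0.296, -0.606, 0.235] pointing down, gripper open.
Joint ranges: [-176.03, 176.03], [-82.01, 121.73], [-58.28, 71.71], [-173.87, 95.51], [-174.79, -0.11], [-173.66, 173.66]. Speed limits (degrees/s): [136.94, 136.94, 172.46, 180, 180, 180].

## Interface

Orientations are given as [roll, pitch, yaw] about the fixed x, y, z axes, in that order (R = Rz(yaw) Ry(pitch) Rx(roll)).
In Python, from plant import r gives the robot as it stands.
- The arm moves only by the tool drive_tool, never from a script. Its argument "plan" is text: rows parted by semicolons, each of 4 numbers parted by spaces: the shift along the tool's x, y, z in cm, then the turn about the tool's z in rad. A call has 1 to 8 rows; each row is the pose to reach, as a shift and turn from the pose commanded when the call began, along the tool's axes at that moment; what a row does not reach only later rows make up. A row lasts 1/8 s, in which the tool goes at most 62.5 mm and 10.7 degrees, less where a joint would pass 70% of its speed; a pose out of reach is approached as far as the arm can. A call with a gripper value outside its range is refused whole. "fingers" is the closure, from -1 (fully open) to 1 (shut), set as the call begins (left out, the last holds). The fingers move at their own pace and stop on an object; "squeeze" is the grip in N (left out, the last holds). Time passes only in rows, so rows that repeat a pose let the fingers close. It gives the time, the measured TCP pose, the force and the opening at its end, in the units of the state.
- r.get_state(): the state, without advancing time (a new reading comes with each control period).
- r.capture(name): name is "side" or "top"; returns a dict with "frame" (384x512x3 uint8, red, green, blue), "fovy" (degrees; the focal length in pixels is half the picture's height over the tangent of half this angle, whatever the lens; pixels are square), "cx", "cy" (the principal point, pixels), "k1" (the pictures are not rectified: a ray, as slopes to the right and down, at radius r is drawn at 1 + k1 r^2 times it, then the intrinsics apply), "rvec" (rotation vector, rad) and "tvec" (3), from world to camera coordinates, as OpenCV has them. Camera axes: x right, y down, z forward; pixel columns grow to the right and rows downward; lengths in m; the calibration is good to about 2 mm. A picture is of the moment at which its call begins. There is no depth.
- r.close_job(): hands the job in, once; it reports no verdict.
The state is a dict: "time_s": time; "joints": joint angles; "qd": joint speeds; "joint_torque": joint torques, N m; "tcp_pos": TCP position; "eef_rot": TCP orientation; "contact_force": force on the tool from outside, world axes, zero at the start; "moment": the same for the moment, N m; "gripper_width": finger opening in m.
Only numpy, scipy, OpenCV 4.12 (cv2) and the standard library are available. Lean on these libraries where they do the work, as an engineer would, in place of code of your own. Each camera call takes 0.05 s, during which the arm holds its last target. There are 200 camera calls.

## Working session

There is one attempt and no reset: what is moved stays moved. The work goes in short steps, Python scripts to look and compute and a tool call to move; the robot and the scene stay as the last step left them, time stands still between calls to the robot, and variables do not carry over. Pictures are saved under pics/ and viewed, about 12 in all and at most 16, crops included, and the job is handed in when it is done.

Besides the shell and the picture viewer there is one more tool, called after "Call:" by a JSON object that holds its "name" and its "arguments", one argument or row to a line. drive_tool: Moves the arm, as the interface text tells. Its arguments: {"type":"object","properties":{"plan":{"type":"string"},"fingers":{"type":"number"},"squeeze":{"type":"number"}},"required":["plan"]}

```bash
ls; mkdir -p pics; python3 - <<'E'
from plant import r
import cv2
s=r.get_state(); print({k:s[k] for k in('time_s','joints','tcp_pos','eef_rot','gripper_width','contact_force')})
for n in('top','side'):
    c=r.capture(n); cv2.imwrite(f'pics/{n}0.png',cv2.resize(c['frame'][:,:,::-1],None,fx=1.5,fy=1.5,interpolation=cv2.INTER_CUBIC))
    print({k:v for k,v in c.items() if k!='frame'})
E
```

```text
pics
{'time_s': 0.0, 'joints': array([-4.74347458e+01,  2.05916979e+01,  6.34622608e-01, -2.02441265e-02,
       -7.01357572e+01, -1.65077059e+01]), 'tcp_pos': array([ 0.2962915 , -0.60597289,  0.23362577]), 'eef_rot': array([ 1.79905586e+02, -8.13402813e-03, -1.53949339e+02]), 'gripper_width': 0.08743890801714045, 'contact_force': array([-1.24113871, -1.06729663, -0.06230256])}
{'fovy': 51.79633530613821, 'cx': 255.93564993417198, 'cy': 189.51237891584188, 'k1': -0.051236006194391365, 'rvec': array([ 2.18588896, -2.15202625,  0.09144431]), 'tvec': array([-0.01615617,  0.56526664,  1.16886735])}
{'fovy': 53.78851459863182, 'cx': 254.89283845255036, 'cy': 198.98080338981674, 'k1': -0.03778711836855027, 'rvec': array([ 0.99306381, -2.33650294,  1.13908522]), 'tvec': array([0.3805985 , 0.30478678, 0.64414372])}
```

View pics/top0.png

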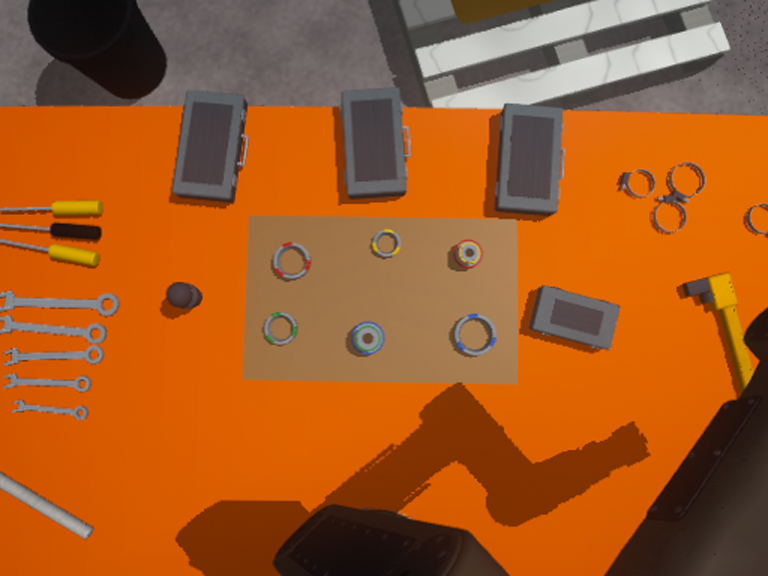

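View pics/side0.png

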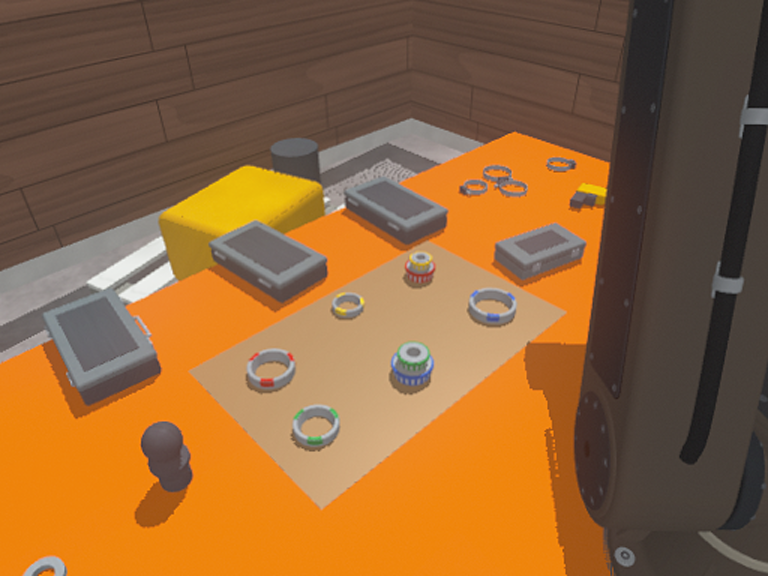

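```bash
cat > h.py <<'E'
import numpy as np, cv2
from scipy.optimize import minimize
# (z, radius) profiles
CUP={'blue':(84,18,68),'red':(75,18,60),'green':(66,15,52),'yellow':(57,14,44)}
CONE={'blue':(58,66,18,24,28),'red':(50,58,18,24,25),'green':(42,50,15,20,22),'yellow':(34,42,14,19,18)}
def proj(c,P):
    R=cv2.Rodrigues(c['rvec'])[0]; q=np.atleast_2d(P)@R.T+c['tvec']; s=q[:,:2]/q[:,2:]
    s=s*(1+c['k1']*(s**2).sum(1,keepdims=True)); f=c['frame'].shape[0]/2/np.tan(np.radians(c['fovy']/2))
    return s*f+[c['cx'],c['cy']]
def ray(c,uv,z):
    f=lambda p:((proj(c,[p[0],p[1],z])[0]-uv)**2).sum()
    return minimize(f,[.6,-.1],method='Nelder-Mead',options=dict(xatol=1e-5,fatol=1e-6)).x
A=np.linspace(0,2*np.pi,72)
def circ(x,y,z,rad): return np.c_[x+rad*np.cos(A),y+rad*np.sin(A),0*A+z]
def cupP(k,x,y,z0=0):
    d,h,_=CUP[k]; return np.r_[circ(x,y,z0,d/2e3),circ(x,y,z0+h/1e3,d/2e3)]
def coneP(k,x,y,z0=0):
    a,b,h1,h,_=CONE[k]; return np.r_[circ(x,y,z0,a/2e3),circ(x,y,z0+h1/1e3,b/2e3),circ(x,y,z0+(h-2)/1e3,b/2e3),circ(x,y,z0+h/1e3,b/2e3-.002)]
def hull(c,P): return cv2.convexHull(proj(c,P).astype(np.float32))[:,0]
def mask(c,hs,S=4):
    m=np.zeros((384,512),np.float32); 
    big=np.zeros((384*S,512*S),np.uint8)
    for h in hs: cv2.fillConvexPoly(big,np.round(((h+.5)*S-.5)*16).astype(np.int32),255,shift=4)
    return cv2.resize(big,(512,384),interpolation=cv2.INTER_AREA)/255.
E
python3 - <<'E'
from plant import r
from h import *
g={'cup_red':(291,261),'cup_yellow':(385,243),'pile_red':(468,253),'cup_green':(281,328),'pile_blue':(367,338),'cup_blue':(474,334)}
t=r.capture('top');s=r.capture('side'); np.save('c0.npy',[t,s],allow_pickle=True)
rows=[]
for k,uv in g.items():
    p=ray(t,np.array(uv)/1.5,.02); cr=[]
    for c in(t,s):
        u=proj(c,[*p,.015])[0]; print(k,p.round(3),u.round(1)); x,y=np.round(u).astype(int)
        cr.append(cv2.resize(c['frame'][y-24:y+24,x-24:x+24,::-1],(260,260),interpolation=cv2.INTER_NEAREST))
        hsv=cv2.cvtColor(c['frame'],cv2.COLOR_RGB2HSV); print(' bg',hsv[y-22,x-22],'shade?',hsv[y,x+16:x+24:2].tolist())
    rows.append(np.vstack(cr))
cv2.imwrite('pics/crops.png',cv2.resize(np.vstack([np.hstack(rows[:3]),np.hstack(rows[3:])]),(450,600)))
print('hitch',ray(t,np.array([183,297])/1.5,.05),'case',ray(t,np.array([575,317])/1.5,.04))
E
```

```text
cup_red [0.611 0.183] [194.3 174.2]
 bg [ 15 146 154] shade? [[16, 138, 157], [15, 139, 158], [16, 138, 157], [15, 139, 158]]
cup_red [0.611 0.183] [181.3 243.5]
 bg [ 15 224 238] shade? [[15, 98, 182], [16, 108, 194], [16, 107, 195], [16, 106, 195]]
cup_yellow [ 0.651 -0.008] [256.7 162.3]
 bg [ 14 255 222] shade? [[16, 135, 163], [16, 135, 164], [16, 133, 163], [16, 134, 164]]
cup_yellow [ 0.651 -0.008] [231.6 201. ]
 bg [ 8 51 95] shade? [[16, 108, 193], [16, 109, 194], [16, 108, 196], [16, 108, 194]]
pile_red [ 0.633 -0.177] [311.8 168.9]
 bg [ 15 136 167] shade? [[15, 130, 173], [15, 128, 173], [15, 127, 173], [15, 128, 174]]
pile_red [ 0.633 -0.177] [280.  178.5]
 bg [ 12 195 166] shade? [[15, 107, 195], [16, 108, 196], [16, 109, 196], [15, 108, 196]]
cup_green [0.474 0.199] [187.6 218.7]
 bg [ 15 145 156] shade? [[15, 136, 157], [16, 137, 158], [15, 138, 159], [16, 137, 158]]
cup_green [0.474 0.199] [212.1 279.7]
 bg [ 16 106 187] shade? [[16, 103, 204], [16, 102, 202], [16, 101, 202], [16, 102, 203]]
pile_blue [0.457 0.025] [244.7 225.3]
 bg [ 15 134 158] shade? [[15, 132, 162], [16, 132, 162], [16, 131, 163], [16, 132, 164]]
pile_blue [0.457 0.025] [275.  243.5]
 bg [ 16 105 197] shade? [[16, 102, 207], [16, 100, 206], [16, 101, 206], [16, 101, 207]]
cup_blue [ 0.468 -0.19 ] [315.8 222.7]
 bg [ 16 129 166] shade? [[15, 129, 170], [15, 128, 170], [15, 128, 170], [16, 128, 170]]
cup_blue [ 0.468 -0.19 ] [328.  201.6]
 bg [ 15 109 197] shade? [[14, 38, 181], [16, 108, 201], [15, 105, 201], [15, 107, 200]]
hitch [0.53173142 0.39156427] case [ 0.50462529 -0.3882478 ]
```

View pics/crops.png

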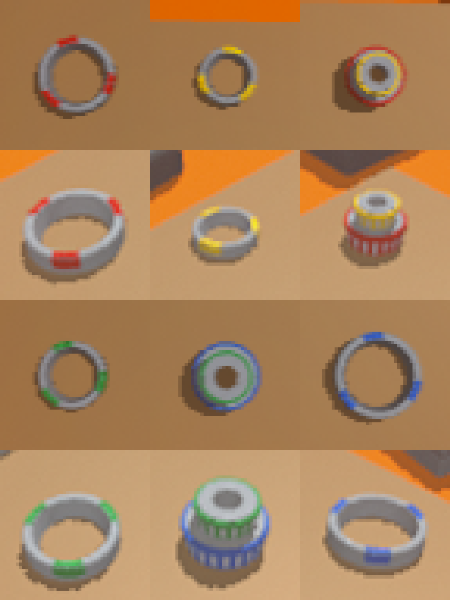

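```bash
cat >> h.py <<'E'
def seg(c,u,rad=24):
    hsv=cv2.cvtColor(c['frame'],cv2.COLOR_RGB2HSV).astype(int); H,S=hsv[...,0],hsv[...,1]
    m=((S<78)|(H<9)|(H>20)).astype(np.uint8)
    yy,xx=np.mgrid[:384,:512]; m[(xx-u[0])**2+(yy-u[1])**2>rad**2]=0
    n,l,st,_=cv2.connectedComponentsWithStats(m); d=[(st[i,4]) for i in range(1,n)]; m=(l==1+int(np.argmax(d))).astype(np.uint8)
    cs,_=cv2.findContours(m,cv2.RETR_EXTERNAL,cv2.CHAIN_APPROX_NONE); out=m*0; cv2.drawContours(out,cs,-1,1,-1); return out.astype(float)
def fit(cs,segs,model,p0):
    e=lambda p:sum(((mask(c,[hull(c,P) for P in model(p)])-m)**2).sum() for c,m in zip(cs,segs))
    n=len(p0); sim=np.vstack([p0]+[np.array(p0)+.008*np.eye(n)[i] for i in range(n)])
    o=minimize(e,p0,method='Nelder-Mead',options=dict(xatol=1e-5,fatol=1e-2,initial_simplex=sim,maxiter=400)); return o.x,o.fun
def hue(c,k):
    hsv=cv2.cvtColor(c['frame'],cv2.COLOR_RGB2HSV).astype(int); H,S,V=[hsv[...,i] for i in range(3)]
    lo,hi={'blue':(100,125),'green':(45,80),'yellow':(21,33),'red':(172,186)}[k]
    return (((H>=lo)&(H<=hi))|((k=='red')&(H<7)))&(S>90)
E
cat > m0.py <<'E'
from h import *
t,s=np.load('c0.npy',allow_pickle=True)
g={'cup_red':(.611,.183),'cup_yellow':(.651,-.008),'cup_green':(.474,.199),'cup_blue':(.468,-.190)}
piles={('red','yellow'):(.633,-.177),('blue','green'):(.457,.025)}
def run(name,model,p0,u0):
    sg=[seg(c,proj(c,[*u0,.02])[0]) for c in(t,s)]
    for lab,ii in(('both',[0,1]),('top',[0]),('side',[1])):
        p,e=fit([(t,s)[i] for i in ii],[sg[i] for i in ii],model,p0); print(name,lab,(p*1000).round(1),round(e,1),[int(m.sum()) for m in sg])
for k,p in g.items(): run(k,lambda q:[cupP(k[4:],*q)],p,p)
for (b,a),p in piles.items():
    h=CONE[b][3]/1e3
    run(b+'/'+a,lambda q:[coneP(b,*q[:2]),coneP(a,*q[2:],h)],[*p,*p],p)
    for k,z in((b,h-.004),(a,h+CONE[a][3]/1e3-.003)):
        yy,xx=np.nonzero(hue(t,k)); u=proj(t,[*p,.03])[0]; ok=np.hypot(xx-u[0],yy-u[1])<16
        c,rr=cv2.minEnclosingCircle(np.c_[xx,yy][ok].astype(np.float32)); print(k,'top circle',ray(t,np.array(c),z).round(4),rr,ok.sum())
E
python3 m0.py
```

```text
cup_red both [613.7 184.7] 18.9 [486, 736]
cup_red top [613.7 185. ] 8.9 [486, 736]
cup_red side [613.9 184.5] 8.9 [486, 736]
cup_yellow both [653.1  -9.6] 20.2 [275, 306]
cup_yellow top [653.4  -9.9] 8.9 [275, 306]
cup_yellow side [653.3  -8.9] 9.3 [275, 306]
cup_green both [475.6 203.4] 23.2 [396, 747]
cup_green top [475.  203.9] 9.9 [396, 747]
cup_green side [475.7 203.4] 12.8 [396, 747]
cup_blue both [ 468.9 -191.7] 23.6 [632, 653]
cup_blue top [ 468.8 -192.2] 9.8 [632, 653]
cup_blue side [ 468.9 -191.5] 11.7 [632, 653]
red/yellow both [ 632.5 -175.8  630.7 -174.2] 21.9 [287, 328]
red/yellow top [ 632.2 -176.   632.6 -172.7] 11.3 [287, 328]
red/yellow side [ 633.1 -176.3  630.6 -174.2] 9.9 [287, 328]
red top circle [ 0.6321 -0.176 ] 9.510869979858398 59
yellow top circle [ 0.6314 -0.176 ] 7.10375452041626 56
blue/green both [458.2  25.7 460.   22.7] 40.3 [417, 703]
blue/green top [458.2  24.2 464.4  31.6] 15.4 [417, 703]
blue/green side [457.4  26.2 460.1  22.5] 16.8 [417, 703]
blue top circle [0.4585 0.0251] 10.795087814331055 45
green top circle [0.4576 0.0246] 8.263833999633789 28
```

Call:
{"name": "drive_tool", "arguments": {
  "plan": "-1.5 1.7 0 0.06; -4.5 5.2 0 0.2; -8.5 9.9 0 0.34; -12.5 14.6 0 0.4547; -16.5 19.3 0 0.4547; -20 23.4 0 0.4547; -22.5 26.3 0 0.4547; -23.5 27.5 0 0.4547",
  "fingers": -1,
  "squeeze": 20
}}

```text
time_s: 1.2
tcp_pos: [0.3871, -0.2544, 0.2349]
eef_rot: [180.0, 0.0, -179.9]
contact_force: [0.5, 0.0, -0.6]
gripper_width: 0.0877
```

Call:
{"name": "drive_tool", "arguments": {
  "plan": "-0.5 2 0.3 0; -1.7 6.5 1 0; -3.1 12 3 0; -4.5 17.5 6 0; -5.8 22.5 9 0; -6.7 26 11 0; -7.2 27.7 12.3 0; -7.2 27.9 12.5 0"
}}

```text
time_s: 2.2
tcp_pos: [0.4587, 0.0231, 0.1087]
eef_rot: [-179.9, -0.1, -179.9]
contact_force: [0.2, -0.5, 0.8]
gripper_width: 0.0875
```

Call:
{"name": "drive_tool", "arguments": {
  "plan": "0 0 0 0; 0 0 1 0; 0 0 2 0; 0 0 2 0"
}}

```text
time_s: 2.7
tcp_pos: [0.458, 0.0222, 0.0887]
eef_rot: [-180.0, -0.1, 180.0]
contact_force: [0.6, 0.7, -0.6]
gripper_width: 0.0878
```

```bash
cat > look.py <<'E'
import sys; from plant import r; from h import *
# look.py name x y z half : crops from both cameras around a world point
n,x,y,z,h=sys.argv[1],*map(float,sys.argv[2:6]); h=int(h); o=[]
for k in('top','side'):
    c=r.capture(k); u,v=np.round(proj(c,[x,y,z])[0]).astype(int); o.append(cv2.resize(c['frame'][max(v-h,0):v+h,max(u-h,0):u+h,::-1],(400,400),interpolation=cv2.INTER_CUBIC))
cv2.imwrite(f'pics/{n}.png',np.hstack(o)); s=r.get_state(); print(s['time_s'],s['tcp_pos'],s['eef_rot'],s['contact_force'],s['gripper_width'])
E
python3 look.py a .459 .024 .05 40
```

```text
2.8 [0.45872609 0.02264851 0.08947858] [-1.79984965e+02 -1.83033602e-02  1.79992829e+02] [-0.06436039  0.6058586  -0.3424008 ] 0.0877308663408387
```

View pics/a.png

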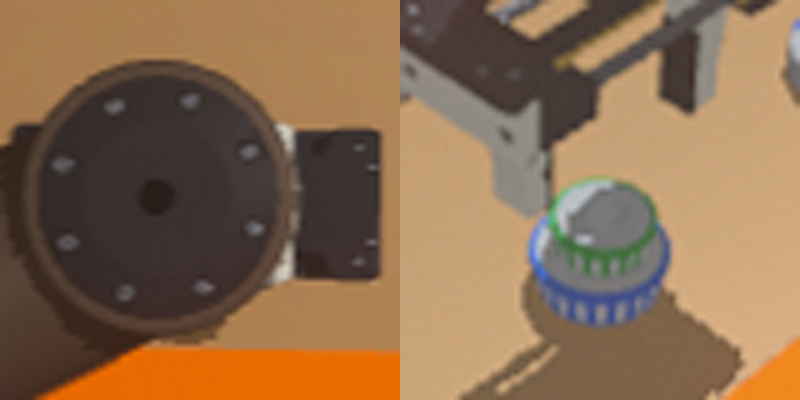

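Call:
{"name": "drive_tool", "arguments": {
  "plan": "0 0 1 0; 0 0 2.2 0; 0 0 3.2 0; 0 0 4 0; 0 0 4.35 0; 0 0 4.35 0"
}}

```text
time_s: 3.55
tcp_pos: [0.4587, 0.0229, 0.0458]
eef_rot: [-180.0, -0.0, -180.0]
contact_force: [0.0, 0.4, 0.5]
gripper_width: 0.0874
```

Call:
{"name": "drive_tool", "arguments": {
  "plan": "0 0 0 0; 0 0 0 0; 0 0 0 0; 0 0 0 0; 0 0 0 0; 0 0 0 0; 0 0 0 0; 0 0 0 0",
  "fingers": 1,
  "squeeze": 25
}}

```text
time_s: 4.55
tcp_pos: [0.4589, 0.023, 0.0462]
eef_rot: [180.0, 0.0, -180.0]
contact_force: [0.3, 1.2, 1.9]
gripper_width: 0.0476
```

Call:
{"name": "drive_tool", "arguments": {
  "plan": "0 0 -0.2 0; 0 0 -0.6 0; 0 0 -1.2 0; 0 0 -1.2 0"
}}

```text
time_s: 5.05
tcp_pos: [0.4591, 0.023, 0.0586]
eef_rot: [180.0, 0.1, -180.0]
contact_force: [0.7, -1.1, -2.0]
gripper_width: 0.047
```

```bash
python3 -c "
from plant import r; print(r.tcp_to_tips)"; python3 look.py b .459 .024 .05 30
```

```text
0.008
5.15 [0.45876766 0.02292819 0.05818162] [ 1.79989652e+02  1.41551456e-02 -1.79999009e+02] [-0.98382225 -0.46435791 -2.50593998] 0.0474539022788571
```

View pics/b.png

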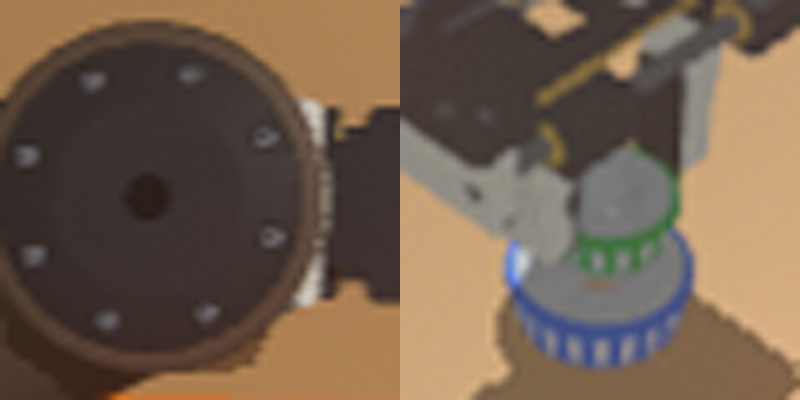

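Call:
{"name": "drive_tool", "arguments": {
  "plan": "0 0 -1 0; 0 0 -2.5 0; 0 2 -3 0; -0.5 6 -3 0; -1 10.5 -3 0; -1.4 14.5 -3 0; -1.7 17.2 -3 0; -1.7 18.05 -3 0"
}}

```text
time_s: 6.15
tcp_pos: [0.476, 0.205, 0.0885]
eef_rot: [180.0, 0.0, -179.9]
contact_force: [-0.5, -1.6, -1.2]
gripper_width: 0.0472
```

Call:
{"name": "drive_tool", "arguments": {
  "plan": "0 0 0 0; 0 0 1 0; 0 0 2.5 0; 0 0 3 0; 0 0 3 0"
}}

```text
time_s: 6.78
tcp_pos: [0.4754, 0.2028, 0.0573]
eef_rot: [-179.9, -0.1, 180.0]
contact_force: [0.6, 0.4, -1.5]
gripper_width: 0.0472
```

```bash
python3 look.py c .475 .203 .03 35
```

```text
6.875 [0.47589247 0.20335415 0.05806785] [-1.79992067e+02 -3.62894346e-04 -1.79999546e+02] [ 0.49287719  0.47783417 -2.49087672] 0.04715790160205829
```

View pics/c.png

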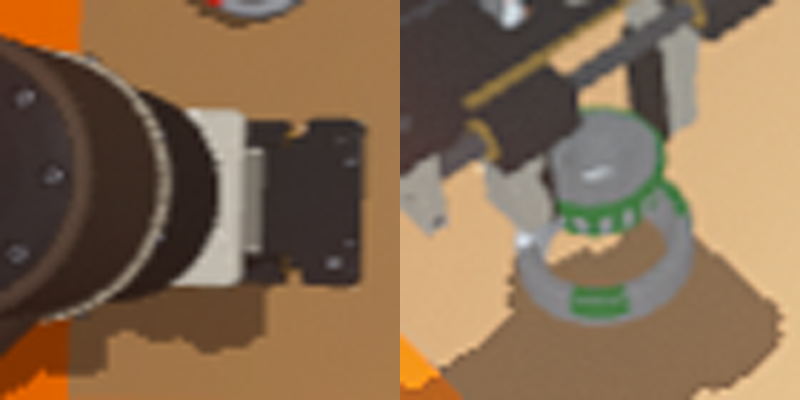

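Call:
{"name": "drive_tool", "arguments": {
  "plan": "0 0 0.6 0; 0 0 1.2 0; 0 0 1.8 0; 0 0 2.2 0; 0 0 2.6 0; 0 0 2.8 0; 0 0 2.9 0; 0 0 2.9 0"
}}

```text
time_s: 7.88
tcp_pos: [0.4758, 0.2034, 0.0291]
eef_rot: [180.0, 0.0, -180.0]
contact_force: [0.3, 0.1, -2.1]
gripper_width: 0.0475
```

Call:
{"name": "drive_tool", "arguments": {
  "plan": "0 0 0.2 0; 0 0 0.4 0; 0 0 0.4 0"
}}

```text
time_s: 8.25
tcp_pos: [0.4756, 0.2033, 0.0249]
eef_rot: [-180.0, -0.0, -180.0]
contact_force: [-0.6, 0.1, -2.7]
gripper_width: 0.0478
```

Call:
{"name": "drive_tool", "arguments": {
  "plan": "0 0 0.1 0; 0 0 0.15 0; 0 0 0.15 0"
}}

```text
time_s: 8.62
tcp_pos: [0.4757, 0.2034, 0.0235]
eef_rot: [-180.0, -0.0, -180.0]
contact_force: [-1.0, -0.3, -1.0]
gripper_width: 0.0476
```

Call:
{"name": "drive_tool", "arguments": {
  "plan": "0 0 0 0; 0 0 0 0; 0 0 0 0; 0 0 0 0; 0 0 0 0; 0 0 0 0",
  "fingers": -0.6
}}

```text
time_s: 9.38
tcp_pos: [0.4757, 0.2034, 0.0236]
eef_rot: [-180.0, -0.0, -180.0]
contact_force: [-0.4, -0.0, -0.1]
gripper_width: 0.0701
```

Call:
{"name": "drive_tool", "arguments": {
  "plan": "0 0 -0.5 0; 0 0 -2 0; 0 0 -5 0; 0 0 -8 0; 0 0 -8 0",
  "fingers": -1
}}

```text
time_s: 10.0
tcp_pos: [0.4773, 0.2047, 0.1071]
eef_rot: [179.8, 0.3, -180.0]
contact_force: [-0.2, 0.6, 0.0]
gripper_width: 0.0878
```

```bash
python3 look.py d .475 .203 .01 25
```

```text
10.1 [0.47586863 0.20359232 0.10451897] [1.79923085e+02 6.52649883e-02 1.79997460e+02] [ 0.23736707  0.11511783 -0.89771142] 0.0877590558032075
```

View pics/d.png

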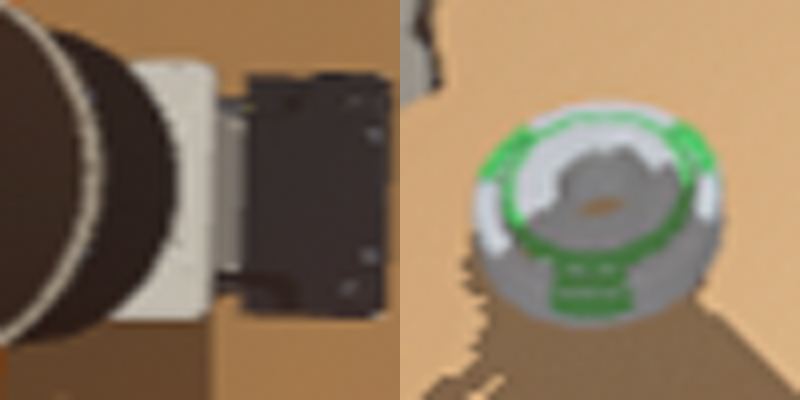

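Call:
{"name": "drive_tool", "arguments": {
  "plan": "-0.6 -1.5 0 0; -2 -5 0 0; -4 -10 0 0; -6.3 -15.5 0 0; -8.6 -21 0 0; -10.8 -26.3 0 0; -12.8 -31.2 0 0; -14.3 -35 0 0"
}}

```text
time_s: 11.1
tcp_pos: [0.6184, -0.1497, 0.1023]
eef_rot: [-180.0, -0.1, 179.9]
contact_force: [-0.4, 1.1, 0.6]
gripper_width: 0.0872
```

Call:
{"name": "drive_tool", "arguments": {
  "plan": "-1 -2.2 0 0; -1.2 -2.8 0.5 0; -1.2 -2.8 1.5 0; -1.2 -2.8 2.5 0; -1.2 -2.8 2.5 0; -1.2 -2.8 2.5 0"
}}

```text
time_s: 11.85
tcp_pos: [0.6309, -0.1739, 0.0788]
eef_rot: [-180.0, 0.0, -179.9]
contact_force: [-0.7, 0.8, -0.1]
gripper_width: 0.0874
```

```bash
python3 look.py e .631 -.175 .045 30
```

```text
11.95 [ 0.6311021  -0.17419038  0.07905067] [-1.79996677e+02  4.30007058e-02 -1.79955864e+02] [-0.33836919  0.46947142 -0.05910505] 0.08778254496676977
```

View pics/e.png

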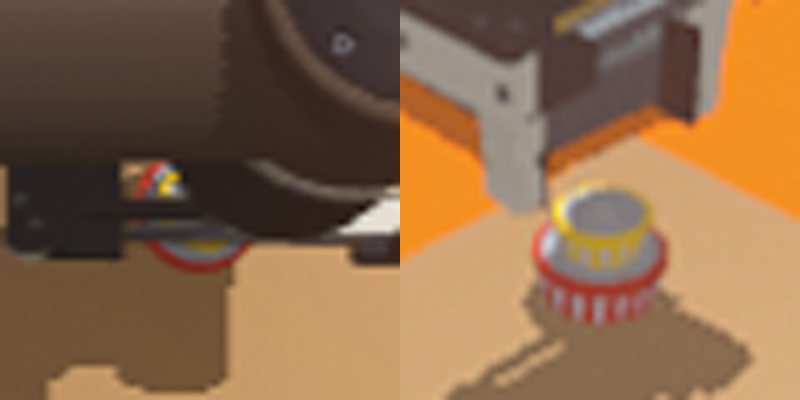

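Call:
{"name": "drive_tool", "arguments": {
  "plan": "0 0 0.8 0; 0 0 1.8 0; 0 0 2.7 0; 0 0 3.2 0; 0 0 3.4 0; 0 0 3.4 0"
}}

```text
time_s: 12.7
tcp_pos: [0.6308, -0.1746, 0.0445]
eef_rot: [-180.0, -0.0, -180.0]
contact_force: [-0.4, -1.2, -1.0]
gripper_width: 0.0873
```

Call:
{"name": "drive_tool", "arguments": {
  "plan": "0 0 0 0; 0 0 0 0; 0 0 0 0; 0 0 0 0; 0 0 0 0; 0 0 0 0; 0 0 0 0; 0 0 0 0",
  "fingers": 1,
  "squeeze": 25
}}

```text
time_s: 13.7
tcp_pos: [0.6308, -0.1746, 0.0446]
eef_rot: [-180.0, 0.0, -180.0]
contact_force: [0.5, -0.2, 0.7]
gripper_width: 0.0395
```

Call:
{"name": "drive_tool", "arguments": {
  "plan": "0 0 -0.2 0; 0 0 -0.6 0; 0 0 -1.4 0; 0 0 -2.5 0; 0 0 -3 0; 0 0 -3 0"
}}

```text
time_s: 14.45
tcp_pos: [0.6312, -0.1746, 0.0754]
eef_rot: [180.0, 0.1, -180.0]
contact_force: [-0.6, -0.0, -0.4]
gripper_width: 0.0396
```

Call:
{"name": "drive_tool", "arguments": {
  "plan": "-0.2 1 0 0; -0.6 4 0 0; -1.1 8 0 0; -1.6 12 0 0; -2 15 0 0; -2.2 16.3 0 0; -2.2 16.5 0.5 0; -2.2 16.5 1 0"
}}

```text
time_s: 15.45
tcp_pos: [0.6524, -0.0101, 0.0639]
eef_rot: [-180.0, -0.0, 180.0]
contact_force: [0.6, -0.7, -1.2]
gripper_width: 0.0393
```

Call:
{"name": "drive_tool", "arguments": {
  "plan": "0 0 0.5 0; 0 0 1 0; 0 0 1 0; 0 0 1 0"
}}

```text
time_s: 15.95
tcp_pos: [0.6529, -0.0098, 0.0546]
eef_rot: [-180.0, 0.0, 180.0]
contact_force: [-0.2, 0.2, -0.8]
gripper_width: 0.0395
```

```bash
python3 look.py f .653 -.0095 .025 25
```

```text
16.05 [ 0.65295944 -0.00962745  0.05482204] [ 1.79997555e+02  2.45106725e-02 -1.79997052e+02] [-0.46337448 -0.96265175 -0.8300608 ] 0.039568900910768944
```

View pics/f.png

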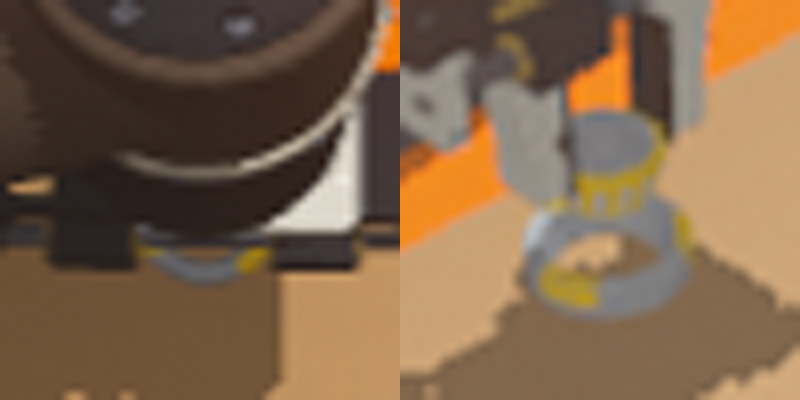

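Call:
{"name": "drive_tool", "arguments": {
  "plan": "0 0 0.5 0; 0 0 1.1 0; 0 0 1.7 0; 0 0 2.2 0; 0 0 2.6 0; 0 0 2.9 0; 0 0 3.1 0; 0 0 3.1 0"
}}

```text
time_s: 17.05
tcp_pos: [0.6527, -0.0096, 0.0235]
eef_rot: [-180.0, -0.0, -180.0]
contact_force: [0.5, -0.3, -1.1]
gripper_width: 0.0393
```

Call:
{"name": "drive_tool", "arguments": {
  "plan": "0 0 0.1 0; 0 0 0.1 0; 0 0 0.1 0"
}}

```text
time_s: 17.42
tcp_pos: [0.6528, -0.0096, 0.0226]
eef_rot: [180.0, 0.0, -180.0]
contact_force: [-0.7, 0.2, -0.1]
gripper_width: 0.0397
```

Call:
{"name": "drive_tool", "arguments": {
  "plan": "0 0 0 0; 0 0 0 0; 0 0 0 0; 0 0 0 0; 0 0 0 0; 0 0 0 0",
  "fingers": -0.5
}}

```text
time_s: 18.18
tcp_pos: [0.6528, -0.0096, 0.0226]
eef_rot: [180.0, 0.0, -180.0]
contact_force: [-0.7, 0.1, 0.1]
gripper_width: 0.0655
```

Call:
{"name": "drive_tool", "arguments": {
  "plan": "0 0 -0.5 0; 0 0 -2 0; 0 0 -4.5 0; 0 0 -7 0; 0 0 -7.5 0",
  "fingers": -1
}}

```text
time_s: 18.8
tcp_pos: [0.6542, -0.0093, 0.1008]
eef_rot: [180.0, 0.3, -180.0]
contact_force: [0.4, 0.3, -0.4]
gripper_width: 0.0879
```

```bash
cat > m1.py <<'E'
from plant import r; from h import *
import sys
t,s=r.capture('top'),r.capture('side')
cv2.imwrite(f'pics/{sys.argv[1]}.png',np.hstack([cv2.resize(c['frame'][100:300,130:380,::-1],(400,320),interpolation=cv2.INTER_CUBIC) for c in(t,s)]))
for k,p in(('red',(.6325,-.176)),('blue',(.458,.0255))):
    for n,c in(('top',t),('side',s)):
        q,e=fit([c],[seg(c,proj(c,[*p,.012])[0],20)],lambda q:[coneP(k,*q)],p); print(k,n,(q*1e3).round(1),round(e,1))
E
python3 m1.py g
```

```text
red top [ 631.8 -175.7] 5.5
red side [ 632.5 -175.6] 7.2
blue top [458.5  24.5] 20.9
blue side [459.5  24.5] 34.4
```

View pics/g.png

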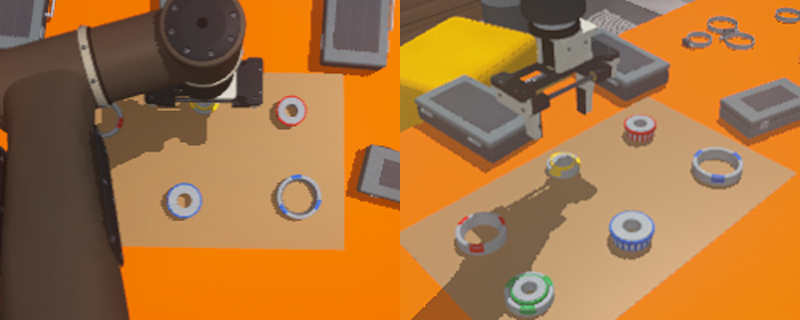

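Call:
{"name": "drive_tool", "arguments": {
  "plan": "0.2 -1.2 0 0; 0.6 -4.5 0 0; 1.1 -8.5 0 0; 1.6 -12.5 0 0; 2 -15.5 0 0; 2.1 -16.6 0.5 0; 2.1 -16.6 1.5 0; 2.1 -16.6 2.5 0"
}}

```text
time_s: 19.9
tcp_pos: [0.6315, -0.1749, 0.0713]
eef_rot: [180.0, -0.1, -180.0]
contact_force: [0.1, 0.8, -0.1]
gripper_width: 0.0879
```

Call:
{"name": "drive_tool", "arguments": {
  "plan": "0 0 1 0; 0 0 2 0; 0 0 3 0; 0 0 3.8 0; 0 0 4.4 0; 0 0 4.75 0; 0 0 4.75 0"
}}

```text
time_s: 20.78
tcp_pos: [0.6317, -0.1756, 0.0249]
eef_rot: [180.0, -0.0, 180.0]
contact_force: [-0.8, -0.5, -0.2]
gripper_width: 0.0874
```

Call:
{"name": "drive_tool", "arguments": {
  "plan": "0 0 0 0; 0 0 0 0; 0 0 0 0; 0 0 0 0; 0 0 0 0; 0 0 0 0; 0 0 0 0; 0 0 0 0",
  "fingers": 1,
  "squeeze": 30
}}

```text
time_s: 21.78
tcp_pos: [0.6319, -0.1756, 0.0252]
eef_rot: [-180.0, 0.0, -180.0]
contact_force: [-0.2, 0.5, 1.5]
gripper_width: 0.0554
```

Call:
{"name": "drive_tool", "arguments": {
  "plan": "0 0 -0.2 0; 0 0 -0.6 0; 0 0 -1.4 0; 0 0 -2.5 0; 0 0 -4 0; 0 0 -5 0; 0 0 -5 0"
}}

```text
time_s: 22.65
tcp_pos: [0.6326, -0.1756, 0.0766]
eef_rot: [-180.0, 0.1, -180.0]
contact_force: [-1.6, 0.3, -2.7]
gripper_width: 0.0558
```

Call:
{"name": "drive_tool", "arguments": {
  "plan": "0.1 1.2 0 0; 0.3 4.5 0 0; 0.5 9.5 0 0; 0.8 15 0 0; 1.1 20.5 0 0; 1.4 26 0 0; 1.6 31 0 0; 1.8 34.5 0 0"
}}

```text
time_s: 23.65
tcp_pos: [0.6128, 0.1722, 0.0744]
eef_rot: [-180.0, -0.0, -179.9]
contact_force: [0.2, -0.0, -3.8]
gripper_width: 0.0557
```

Call:
{"name": "drive_tool", "arguments": {
  "plan": "0 1.3 0 0; 0 1.55 0.5 0; 0 1.55 1.3 0; 0 1.55 1.7 0; 0 1.55 1.7 0"
}}

```text
time_s: 24.28
tcp_pos: [0.6135, 0.1838, 0.0574]
eef_rot: [-180.0, -0.1, 179.9]
contact_force: [-0.1, 1.3, -2.5]
gripper_width: 0.0557
```

```bash
python3 look.py i .614 .185 .03 28
```

```text
24.375 [0.61396899 0.18434479 0.05811244] [-1.79997939e+02  5.08018894e-03  1.79959653e+02] [ 0.27852064  0.1530613  -3.30919132] 0.055695427887764305
```

View pics/i.png

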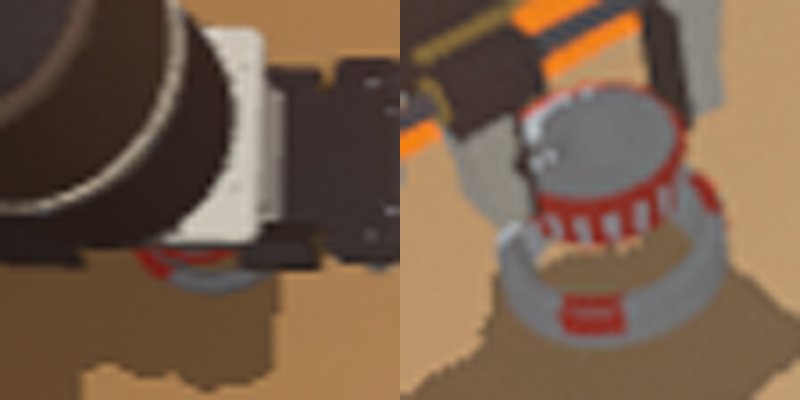

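Call:
{"name": "drive_tool", "arguments": {
  "plan": "0 0 0.5 0; 0 0 1.1 0; 0 0 1.7 0; 0 0 2.2 0; 0 0 2.6 0; 0 0 2.9 0; 0 0 3 0; 0 0 3 0"
}}

```text
time_s: 25.38
tcp_pos: [0.6138, 0.1849, 0.0281]
eef_rot: [180.0, 0.0, -180.0]
contact_force: [-1.3, 0.3, -2.6]
gripper_width: 0.0555
```

Call:
{"name": "drive_tool", "arguments": {
  "plan": "0 0 0.1 0; 0 0 0.1 0; 0 0 0.1 0"
}}

```text
time_s: 25.75
tcp_pos: [0.6138, 0.1849, 0.0271]
eef_rot: [180.0, 0.0, -180.0]
contact_force: [-0.2, 0.1, -2.9]
gripper_width: 0.0553
```

Call:
{"name": "drive_tool", "arguments": {
  "plan": "0 0 0 0; 0 0 0 0; 0 0 0 0; 0 0 0 0; 0 0 0 0; 0 0 0 0",
  "fingers": -0.8
}}

```text
time_s: 26.5
tcp_pos: [0.6138, 0.1849, 0.0271]
eef_rot: [180.0, 0.0, -180.0]
contact_force: [0.9, 1.1, 0.2]
gripper_width: 0.0789
```

Call:
{"name": "drive_tool", "arguments": {
  "plan": "0 0 -0.5 0; 0 0 -2 0; 0 0 -4.5 0; 0 0 -7 0; 0 0 -7.5 0",
  "fingers": -1
}}

```text
time_s: 27.12
tcp_pos: [0.6151, 0.1856, 0.1052]
eef_rot: [179.9, 0.2, -180.0]
contact_force: [-0.5, -0.5, -1.4]
gripper_width: 0.0877
```

Call:
{"name": "drive_tool", "arguments": {
  "plan": "0.8 -0.8 0 0; 3.2 -3.3 0 0; 6.5 -6.7 0 0; 9.8 -10.1 0 0; 12.9 -13.3 0 0; 15 -15.5 0.5 0; 15.5 -16 1.5 0; 15.5 -16 2.5 0"
}}

```text
time_s: 28.12
tcp_pos: [0.4583, 0.0245, 0.0764]
eef_rot: [-180.0, -0.0, 180.0]
contact_force: [0.2, -0.3, 0.4]
gripper_width: 0.0875
```

Call:
{"name": "drive_tool", "arguments": {
  "plan": "0 0 0 0; 0 0 1 0; 0 0 2.2 0; 0 0 3.4 0; 0 0 4.3 0; 0 0 4.9 0; 0 0 5.2 0; 0 0 5.2 0"
}}

```text
time_s: 29.12
tcp_pos: [0.4588, 0.0249, 0.025]
eef_rot: [-180.0, -0.0, -180.0]
contact_force: [-0.2, -0.8, -0.4]
gripper_width: 0.088
```

Call:
{"name": "drive_tool", "arguments": {
  "plan": "0 0 0 0; 0 0 0 0; 0 0 0 0; 0 0 0 0; 0 0 0 0; 0 0 0 0; 0 0 0 0; 0 0 0 0",
  "fingers": 1,
  "squeeze": 30
}}

```text
time_s: 30.12
tcp_pos: [0.4589, 0.025, 0.0252]
eef_rot: [180.0, 0.0, -180.0]
contact_force: [-1.9, 0.7, 5.5]
gripper_width: 0.0633
```

Call:
{"name": "drive_tool", "arguments": {
  "plan": "0 0 -0.2 0; 0 0 -0.6 0; 0 0 -1.4 0; 0 0 -2.5 0; 0 0 -4 0; 0 0 -5 0; 0 0 -5 0"
}}

```text
time_s: 31.0
tcp_pos: [0.4593, 0.0252, 0.076]
eef_rot: [179.9, 0.1, -180.0]
contact_force: [-0.2, 0.1, -5.0]
gripper_width: 0.0637
```

Call:
{"name": "drive_tool", "arguments": {
  "plan": "0 -1 0 0; -0.2 -4 0 0; -0.4 -8.3 0 0; -0.6 -12.8 0 0; -0.8 -17 0 0; -1 -20.2 0 0; -1 -21.5 0 0; -1 -21.65 0.5 0"
}}

```text
time_s: 32.0
tcp_pos: [0.4684, -0.1924, 0.0696]
eef_rot: [180.0, -0.0, 179.9]
contact_force: [-0.7, 0.3, -3.2]
gripper_width: 0.0634
```

Call:
{"name": "drive_tool", "arguments": {
  "plan": "0 0 0.6 0; 0 0 1.2 0; 0 0 1.2 0; 0 0 1.2 0"
}}

```text
time_s: 32.5
tcp_pos: [0.469, -0.1912, 0.0581]
eef_rot: [-180.0, 0.0, -179.9]
contact_force: [0.2, 0.6, -2.9]
gripper_width: 0.0632
```

```bash
python3 look.py j .469 -.192 .03 28
```

```text
32.6 [ 0.46901501 -0.1913792   0.05828297] [-1.79998843e+02  2.40817585e-02 -1.79969979e+02] [ 0.12750024 -0.10854577 -2.54999487] 0.06352327609705022
```

View pics/j.png

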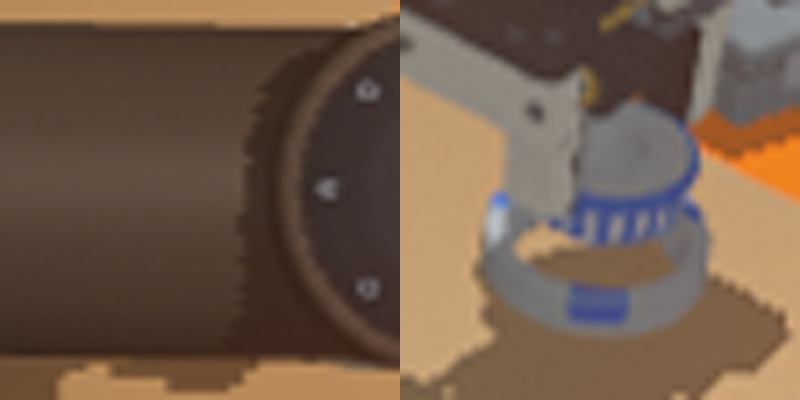

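```bash
python3 - <<'E'
from h import *
s=np.load('c0.npy',allow_pickle=True)[1]
u,v=np.round(proj(s,[.469,-.192,.03])[0]); f=lambda P:(400+((hull(s,P)-[u,v]+28.5)*400/56)[:,0]).round()
for n,P in(('cup',cupP('blue',.4689,-.1917)),('cone',coneP('blue',.469,-.1915,.033))): x=f(P); print(n,x.min(),x.max())
E
```

```text
cup 482.0 713.0
cone 517.0 701.0
```

Call:
{"name": "drive_tool", "arguments": {
  "plan": "0 0 0.5 0; 0 0 1.1 0; 0 0 1.7 0; 0 0 2.2 0; 0 0 2.6 0; 0 0 2.9 0; 0 0 3 0; 0 0 3 0"
}}

```text
time_s: 33.6
tcp_pos: [0.4688, -0.1916, 0.0281]
eef_rot: [-180.0, 0.0, -180.0]
contact_force: [1.0, -0.7, -2.2]
gripper_width: 0.0633
```

Call:
{"name": "drive_tool", "arguments": {
  "plan": "0 0 0.1 0; 0 0 0.1 0; 0 0 0.1 0"
}}

```text
time_s: 33.98
tcp_pos: [0.4688, -0.1916, 0.0271]
eef_rot: [-180.0, 0.0, -180.0]
contact_force: [-0.2, 0.0, -3.1]
gripper_width: 0.0633
```

Call:
{"name": "drive_tool", "arguments": {
  "plan": "0 0 0 0; 0 0 0 0; 0 0 0 0; 0 0 0 0; 0 0 0 0; 0 0 0 0",
  "fingers": -1
}}

```text
time_s: 34.72
tcp_pos: [0.4688, -0.1916, 0.0271]
eef_rot: [-180.0, -0.0, -180.0]
contact_force: [-0.6, 0.8, 0.1]
gripper_width: 0.0874
```

Call:
{"name": "drive_tool", "arguments": {
  "plan": "0 0 -0.5 0; 0 0 -2 0; 0 0 -5 0; 0 0 -9 0; 0 0 -14 0; 0 -2 -18 0; 0 -6 -18 0; 0 -10 -18 0"
}}

```text
time_s: 35.72
tcp_pos: [0.4691, -0.2925, 0.2094]
eef_rot: [-180.0, 0.2, -179.9]
contact_force: [0.4, 0.6, -0.3]
gripper_width: 0.0879
```

Call:
{"name": "drive_tool", "arguments": {
  "plan": "2 -4 0 0; 3 -9 0 0; 4 -14 0 0; 5 -19 0 0; 6 -24 0 0; 6.5 -28 0 0; 6.5 -29 0 0; 6.5 -29 0 0"
}}

```text
time_s: 36.72
tcp_pos: [0.4035, -0.5817, 0.2074]
eef_rot: [180.0, -0.0, 179.9]
contact_force: [0.3, 0.5, 0.0]
gripper_width: 0.0876
```

```bash
cat > m2.py <<'E'
from plant import r; from h import *
t,s=r.capture('top'),r.capture('side'); o=[]
for k,p in dict(blue=(.4689,-.1917),red=(.6138,.1847),green=(.4755,.2035),yellow=(.6533,-.0095)).items():
    sg=[seg(c,proj(c,[*p,.012])[0]) for c in(t,s)]
    q,e=fit([t,s],sg,lambda q:[cupP(k,q[0],q[1]),coneP(k,q[2],q[3],q[4])],[*p,*p,.002]); print(k,(q*1e3).round(1),round(e,1))
    o.append(np.vstack([cv2.resize(c['frame'][y-20:y+20,x-20:x+20,::-1],(200,200),interpolation=cv2.INTER_CUBIC) for c in(t,s) for x,y in [np.round(proj(c,[*p,.012])[0]).astype(int)]]))
cv2.imwrite('pics/k.png',np.hstack(o)); z=r.get_state(); print(z['time_s'],z['tcp_pos'])
E
python3 m2.py
```

```text
blue [ 468.7 -192.   466.4 -185.3   -1. ] 23.1
red [613.6 184.7 613.5 189.3  -3.4] 23.7
green [475.6 203.4 474.2 206.8  -0.8] 23.1
yellow [653.4  -9.6 655.2  -6.4  -0.7] 20.7
36.825 [ 0.40404607 -0.58067421  0.20761813]
```

View pics/k.png

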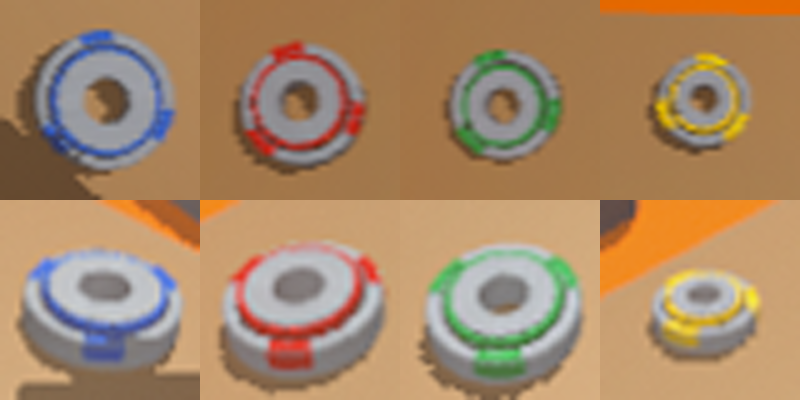

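```bash
python3 -c "
from plant import r; print(r.close_job())"
```

```text
the job is handed in; nothing more can be done
None
```

All four cones went into the cups of their own colour and the job was handed in at about 37 s of the 96 s allowed. I took green and yellow off the piles first, then moved red and blue. Each cone was lowered until I reckoned it about 2 mm from home and then released.

- **Seating:** the last pictures from both cameras show every cone upright and concentric in its cup. The gripper was open and clear of everything.
- **Cups:** the silhouette fits put all four cups within about 0.3 mm of where they started.
- **Forces:** wrist forces stayed below 6 N in every reading after a move.
- **Weak check:** the final fit of the cones' own positions was unreliable, because a seated cone lies almost entirely inside its cup's outline. It gave sideways offsets of 3 to 7 mm, which the pictures do not show. Its heights came out at or slightly below zero, as they should for seated cones. I judged the centring from the concentric rims and the 1 mm clearance.
- **Finger opening:** it read about 2.5 mm less than the cone diameter at every grasp. This was consistent and did no harm.
- **Not measured:** I did not measure the hitch ball and hardware case again at the end. The planned path kept well clear of both.

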